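Set up the tilting bottle-viewing light panel

TASK

Swing the light panel of the green stand up to its steep viewing station (75 degrees from flat, the last hole of the index plate) and lock it there by pushing the red-knobbed index pin fully home. Then take the striped screen from the rack and hang it by its hook over the bar on the front of the locked panel, sheet in front of the bar and short lip behind it. Leave the amber screen and the bottles where they are.

Things in the scene. Friction and masses are not known exactly. Their poses are not given: they have to be found in the camera images.
- stand: Fixed tilting stand: green base 200 x 300 x 18 mm, two green cheeks (46 mm wide along x, 90 mm at the foot, outer faces 134 mm left and right of the middle; right one 168 mm high, left one 225 mm). Origin: middle of the underside, on the bench. x points away from the robot, y left, z up. The trunnion axis runs along y 140 mm above the origin; the index pin 202 mm up, in the left cheek.
- panel (a joint): Tilt (rad) of the light panel: 0 = flat, face up; grows as the far edge rises and the near edge sinks, so the white face turns to the robot. Range -0.05 to 1.65; starts unlocked at 0.05 to 0.55; steep station 1.309 (no stop there). Balanced slab 170 mm near to far, 190 mm wide, 22 mm thick, axis through its middle. A stiff bearing (0.35 N m, 5 N at the edge) holds it wherever it is left.
- panel_edge (a point): Point on the panel's face in the middle of its near aluminium rim (18 mm wide): 76 mm from the trunnion axis towards the near edge, 11 mm above the panel's mid-plane. Pushing here, down and then away from the robot along the arc about the axis, swings the panel up. Its frame is the panel's: z is the face's normal.
- bar_mid (a point): Middle of the hanging bar's axis: steel rod 10 mm thick along the stand's y, 75 mm from the trunnion axis towards the far edge, 37 mm above the panel's mid-plane (26 mm off the face), free for 156 mm between its end posts. At the steep station it is 222 mm above the bench and 16 mm on the near side of the trunnion axis; a plumb sheet hung on it clears the panel.
- pin (a joint): Travel (m) of the index pin: 0 = drawn, 0.034 = fully home (knob 1 mm from its bush). Pushed along the stand's -y, towards the panel; friction 2.5 N, stays where left; starts at 0 to 0.006. Shank 12 mm thick with a nose tapering over 11 mm: with a hole within about 3 degrees it enters and centres the panel, otherwise it stops against the index plate at 0.008 to 0.015.
- knob_face (a point): Centre of the flat outer (+y) end of the pin's red knob (34 mm diameter, 22 mm long, on the pin's axis). Drawn it lies 203 mm left of the stand's middle, home 169 mm.
- rack: Fixed dark wooden storage rack 190 x 170 x 12 mm, origin under its middle, with two slots across it (sheets stand along its y), 42 mm in front of and behind its middle, between aluminium end guides 50 mm high and 9 mm apart. Its floor is 12 mm above the bench.
- striped: The screen to hang: black and white striped sheet 130 mm wide (y), 119 high, 5 thick, 200 g, upright in one of the rack slots. Origin: middle of its lower edge; z up, x away from the robot. The top is folded back 22 mm (+x) and down into a lip: a hook open below, 16 mm wide inside. Over it (10.5 mm behind the sheet's middle) a blue grip fin 10 mm thick (x), 70 wide (y), from 119 to 159 mm up.
- striped_hook (a point): Point inside the striped screen's hook where the bar's axis lies once it is hung: 110 mm above the screen's origin and 10.5 mm behind it, straight under the grip fin.
- striped_lip (a point): Lower edge of the lip (24 mm high, 4 mm thick) of the striped screen's hook: 93 mm above the screen's origin and 20.5 mm behind it.
- amber: Bystander: plain amber screen of the same shape with a black fin, in the other rack slot. Leave it.
- bottle_a: Bystander: clear glass bottle, 60 mm diameter, 150 mm high, origin at the middle of its foot.
- bottle_b: Bystander: green glass bottle, 60 mm diameter, 150 mm high, origin at the middle of its foot.
- bottle_c: Bystander: amber glass bottle, 68 mm diameter, 125 mm high, origin at the middle of its foot.
- steep_hole (a point): Centre of the steep station's hole in the steel index plate (disc of 77 mm radius, 8 mm thick, outer face 113 mm left of the middle, turning with the panel inside the left cheek). The holes are 14 mm wide, 62 mm from the axis, and come up under the pin at 0, 0.436, 0.873 and 1.309 rad (0, 25, 50, 75 degrees); this one is the last.

How it is judged (in metres and radians):
On the way, in this order (a step that is already met when the one before it is completed fails the run):
1. the panel stands at the steep station and the pin is pushed home in its hole (value of joint panel between 1.24 and 1.38 rad and value of joint pin above 0.03 m), for 0.2 s.
2. the striped screen's hook is over the bar (distance between striped_hook and bar_mid below 0.022 m), for 0.2 s.
At the end, for the whole second after the job is handed in: The panel is at 75 degrees (1.24 to 1.38 rad) with the pin home (travel over 30 of 34 mm), and the striped screen hangs at rest from the bar: hook point within 10 mm of the bar's axis in height and depth and 22 mm in all, lip on the far side of the bar, within 20 degrees of upright (all of step 1 and x of striped_hook in the frame of stand between -0.027 and -0.006 m and z of striped_hook in the frame of stand between 0.212 and 0.232 m and x of striped_lip in the frame of stand above -0.016 m and distance between striped_hook and bar_mid below 0.022 m and angle between striped's own z axis and vertical below 0.35 rad and linear speed of striped below 0.02 m/s and angular speed of striped below 0.2 rad/s); the robot touches nothing.
It fails at once if a bottle is knocked over or shoved more than 40 mm (angle between any of bottle_a, bottle_b, bottle_c's own z axis and vertical above 0.5 rad or distance of any of bottle_a, bottle_b, bottle_c from where it was at the start of the episode above 0.04 m).
It fails at once if the amber screen is taken out of its slot (distance of amber from where it was at the start of the episode above 0.03 m).
It also fails if it takes over 64 s, if anything falls off the work surface, if the arm or the gripper's body presses on something with over 40 N, if the wrist force passes 120 N, or if a joint passes its speed limit or range.

ROBOT

A 6-joint arm with a two-finger parallel gripper is mounted at the origin on the work surface. World frame = base frame: x ahead of the robot, y to its left, z up, the work surface at z = 0. Lengths are in mm, angles in degrees, forces in N, time in s.
With the tool pointing down it reaches from about 350 to 850 mm from the base axis. Payload 8.1 kg.
Tool frame: the origin (TCP) lies between the finger pads; the fingertips stand 11 mm ahead of it and the grasp point (between the pads) lies 8 mm behind it; z points along the fingers, y is the line along which they close (so a half turn about z gives the same grasp; the last joint's range is limited). The gripper opens to 85 mm and grips with 20 to 120 N. Pads are 22 mm wide; open, the fingers measure 114 mm over their backs; the gripper's body (76 mm by 85 mm) begins 54 mm behind the grasp point. The pads swing forward as they close: fully open they stand 13 mm farther back than shut.
Start: joints at [70.565, 7.471, 85.268, -0, 87.261, -4.893], TCP at [150.628, 580.789, 211.392] pointing down, gripper open.
Joint ranges: [-169.43, 169.43], [-51.17, 129.36], [1.28, 143.12], [-76.62, 256.62], [0, 156.53], [-152.29, 152.29]. Speed limits (degrees/s): [136.94, 136.94, 159.86, 180, 180, 180].

INTERFACE

Orientations are given as [roll, pitch, yaw] about the fixed x, y, z axes, in that order (R = Rz(yaw) Ry(pitch) Rx(roll)).
In Python, from bench import r, snapshot, get_calibration gives the robot as it stands.
- The arm moves only by the tool step_arm, never from a script. Its argument "rows" is a list of rows, each a list of 2 entries, a list of its own where there are three numbers: the shift along the tool's x, y, z in mm, then the turn about the tool's z in degrees. In form: [[[tx, ty, tz], yaw], ...]. A call has 1 to 12 rows; each row is the pose to reach, as a shift and turn from the pose commanded when the call began, along the tool's axes at that moment; what a row does not reach only later rows make up. A row lasts 1/10 s, in which the tool goes at most 50 mm and 8.59 degrees, less where a joint would pass 70% of its speed; a pose out of reach is approached as far as the arm can. A call with a gripper value outside its range is refused whole. "fingers" is the opening, from 0 (shut) to 1 (fully open), set as the call begins (left out, the last holds). The fingers move at their own pace and stop on an object; "squeeze" is the grip in N (left out, the last holds). Time passes only in rows, so rows that repeat a pose let the fingers close. It gives the time, the measured TCP pose, the force, the opening and the grip force at its end, in the units of the state.
- r.sense(): the state, without advancing time (a new reading comes with each control period).
- snapshot(name): name is "scene" or "top" or "wrist"; returns the picture (480x640x3 uint8, blue, green, red); there is no depth.
- get_calibration(name): a dict with "fovy" (degrees; the focal length in pixels is half the picture's height over the tangent of half this angle, whatever the lens; pixels are square), "cx", "cy" (the principal point, pixels), "eye" and "orientation" of the camera in the world. Camera axes: x right, y up, looking along -z (the intrinsics and any distortion apply to the point x, -y, -z); pixel columns grow to the right and rows downward; lengths in mm; the calibration is good to about 2 mm. A picture is of the moment at which its call begins: read the wrist's pose just before it. get_calibration takes no time and is no camera call; for the wrist camera it gives the pose at the moment of the call.
- r.hand_in(): hands the job in; it is judged then, once.
The state is a dict: "time": time; "joint_pos": joint angles; "qd": joint speeds; "joint_efforts": joint torques, N m; "tool_pos": TCP position; "tcp_rot": TCP orientation; "ft_force": force on the tool from outside, world axes, zero at the start; "wrist_torque": the same for the moment, N m; "finger_gap": finger opening in mm; "grip_force": force on a finger pad.
Only numpy, scipy, OpenCV 4.12 (cv2) and the standard library are available. Lean on these libraries where they do the work, as an engineer would, in place of code of your own. Each camera call takes 0.05 s, during which the arm holds its last target. There are 200 camera calls.

## Working session

There is one attempt and no reset: what is moved stays moved. The work goes in short steps, Python scripts to look and compute and a tool call to move; the robot and the scene stay as the last step left them, time stands still between calls to the robot, and variables do not carry over. Pictures are saved under pics/ and viewed, at most 13 in all, crops included, and the job is handed in when it is done.

Besides the shell and the picture viewer there is one more tool, called as name(argument=value, ...) on one line, values as JSON. step_arm: Moves the arm, as the interface text tells. Its arguments: {"type":"object","properties":{"rows":{"type":"array"},"fingers":{"type":"number"},"squeeze":{"type":"number"}},"required":["rows"]}

```bash
ls; mkdir -p pics
python3 - <<'E'
from bench import r, snapshot, get_calibration
import cv2
for n in ("scene","top","wrist"):
    c=get_calibration(n); print(n,c)
    cv2.imwrite(f"pics/{n}0.png",snapshot(n))
s=r.sense();print(s)
E
```

```text
pics
scene {'fovy': 47.056010110207666, 'cx': 318.5451885741358, 'cy': 234.86480496881288, 'eye': array([1431.94501523,  642.02452936,  806.83977406]), 'orientation': array([ 58.17156975,   0.17618243, 126.40902123])}
top {'fovy': 53.15472833003663, 'cx': 320.37381685934133, 'cy': 225.8681530869458, 'eye': array([ 4.55992702e+02, -1.11541465e+00,  1.22745047e+03]), 'orientation': array([  4.99504483,  -1.03542126, -90.4424511 ])}
wrist {'fovy': 58.56765323384137, 'cx': 315.25020261251063, 'cy': 234.6053798970696, 'eye': array([ 78.02336483, 599.37857164, 372.77415828]), 'orientation': array([-17.15881572,   0.0942451 ,  75.44082133])}
{'time': 0.15, 'joint_pos': array([ 7.05658035e+01,  7.50581082e+00,  8.53151779e+01,  6.94261693e-04,
        8.72598579e+01, -4.89506732e+00]), 'qd': array([-0.04800245, -0.11380191, -0.18096242,  0.00147893, -0.03275542,
        0.03738274]), 'joint_efforts': array([ 1.01097572e-03, -5.70060468e+01, -5.01160419e+01, -3.12070608e-05,
        9.33121046e-03, -3.74264357e-05]), 'tool_pos': array([150.47185299, 580.37065287, 210.5765006 ]), 'tcp_rot': array([-1.79919507e+02, -7.58962147e-03,  1.65460832e+02]), 'ft_force': array([0.03821362, 0.06919445, 0.05042797]), 'wrist_torque': array([ 0.01089639, -0.00746128,  0.00227736]), 'grip_force': 0.0, 'finger_gap': 85.54387826488129}
```

View pics/top0.png

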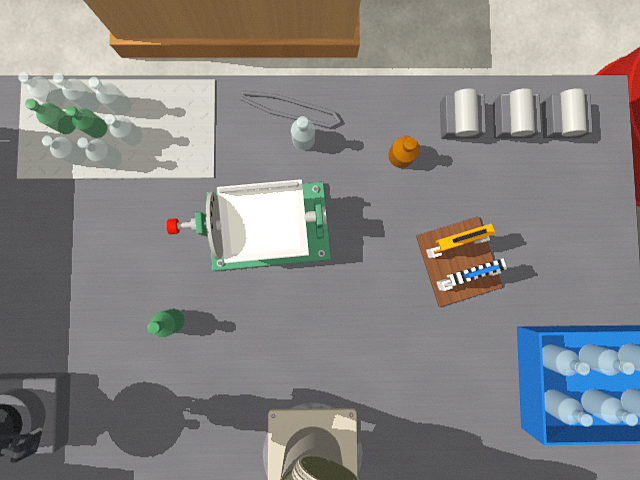

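View pics/scene0.png

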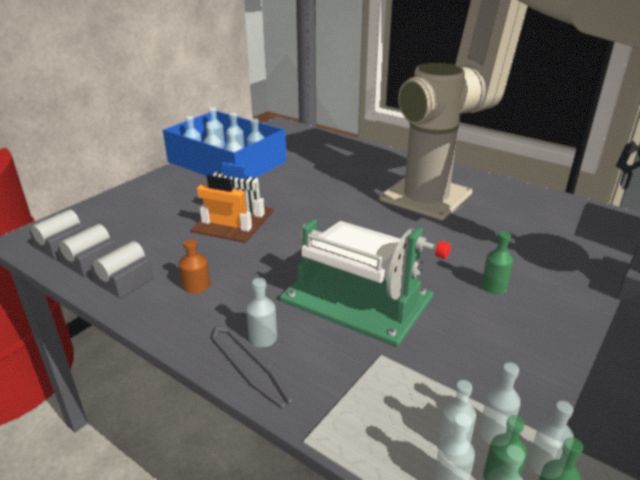

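```bash
cat > h.py <<'E'
import numpy as np, cv2
from scipy.spatial.transform import Rotation as R
from scipy.optimize import least_squares
from bench import r, snapshot, get_calibration
def cam(c):
    return c['cx'],c['cy'],240/np.tan(np.radians(c['fovy']/2)),np.array(c['eye']),R.from_euler('xyz',c['orientation'],degrees=True).as_matrix()
def proj(c,P):
    cx,cy,f,e,M=cam(c); p=(np.atleast_2d(P)-e)@M
    return np.c_[cx+f*p[:,0]/-p[:,2], cy+f*p[:,1]/p[:,2]]
def ray(c,uv,z):
    cx,cy,f,e,M=cam(c); uv=np.atleast_2d(uv)
    d=np.c_[(uv[:,0]-cx)/f,-(uv[:,1]-cy)/f,-np.ones(len(uv))]@M.T
    z=np.broadcast_to(z,len(uv)); return e+d*((z-e[2])/d[:,2])[:,None]
def T(p,L):  # pose (x,y,yaw deg) maps local points to world
    a=np.radians(p[2]);L=np.atleast_2d(np.asarray(L,float))
    return L@np.array([[np.cos(a),-np.sin(a),0],[np.sin(a),np.cos(a),0],[0,0,1]]).T+[p[0],p[1],0]
def fit(views,p0):  # views: list of (cal, local pts, pixels)
    f=lambda p:np.concatenate([(proj(c,T(p,L))-np.array(uv)).ravel() for c,L,uv in views])
    s=least_squares(f,p0); return s.x,np.abs(s.fun).max()
E
python3 - <<'E'
from h import *
c=get_calibration("top")
print(fit([(c,[[100,150,18],[100,-150,18],[-100,-150,18],[-100,150,18]],[(208,192),(323,182),(330,261),(213,270)])],[500,130,5]))
print(fit([(c,[[95,85,12],[95,-85,12],[-95,-85,12],[-95,85,12]],[(417,234),(480,218),(501,290),(440,306)])],[450,-330,15]))
for n,uv,z in (("knob",(172,226),202),("fin",(482,273),171),("bottleB",(165,323),75)): print(n,ray(c,uv,z))
im=cv2.imread("pics/top0.png")
a=cv2.resize(im[170:280,155:345],None,fx=4,fy=4,interpolation=cv2.INTER_CUBIC)
cv2.imwrite("pics/t1.png",a)
E
```

```text
(array([562.15928674, 106.83363833,   4.37372134]), np.float64(1.468295583428528))
(array([ 468.42153065, -376.75842682,   14.68720746]), np.float64(1.9485138527290928))
knob [[547.1503457  296.33409395 202.        ]]
fin [[ 441.66430932 -376.62150464  171.        ]]
bottleB [[329.08889989 345.20384605  75.        ]]
```

step_arm(rows=[[[-40,-28,-20],8],[[-80,-57,-40],16],[[-120,-85,-60],24],[[-160,-114,-80],32],[[-200,-142,-90],40],[[-240,-171,-100],48],[[-280,-200,-119],56],[[-320,-228,-119],64],[[-360,-256,-119],71],[[-400,-285,-119],71],[[-435,-310,-119],71],[[-469,-334,-119],71]], fingers=1)

```text
time: 1.35
tool_pos: [521.7, 137.6, 330.2]
tcp_rot: [-180.0, 0.0, 94.4]
ft_force: [0.2, 0.9, -0.2]
finger_gap: 85.3
grip_force: 0.0
```

Run:
```python
from h import *
import time
s=r.sense();print(s['time'],s['tool_pos'],s['tcp_rot'],s['joint_pos'])
c=get_calibration("wrist");im=snapshot("wrist");print(c)
np.save("c1.npy",c,allow_pickle=True)
cv2.imwrite("pics/w1.png",im);cv2.imwrite("pics/w1b.png",cv2.resize(im,(800,600),interpolation=cv2.INTER_CUBIC))
```

```text
1.35 [521.73883832 137.57615835 330.15544813] [-1.7999279e+02  6.5180021e-03  9.4425076e+01] [ 9.33117893e+00 -2.93711494e+00  8.36887282e+01 -5.95501605e-03
  9.92561280e+01  4.90514593e+00]
{'fovy': 58.56765323384137, 'cx': 315.25020261251063, 'cy': 234.6053798970696, 'eye': array([516.29274309, 212.57619706, 492.51364034]), 'orientation': array([-1.71574721e+01, -1.09946769e-02,  4.40696409e+00])}
```

View pics/w1b.png

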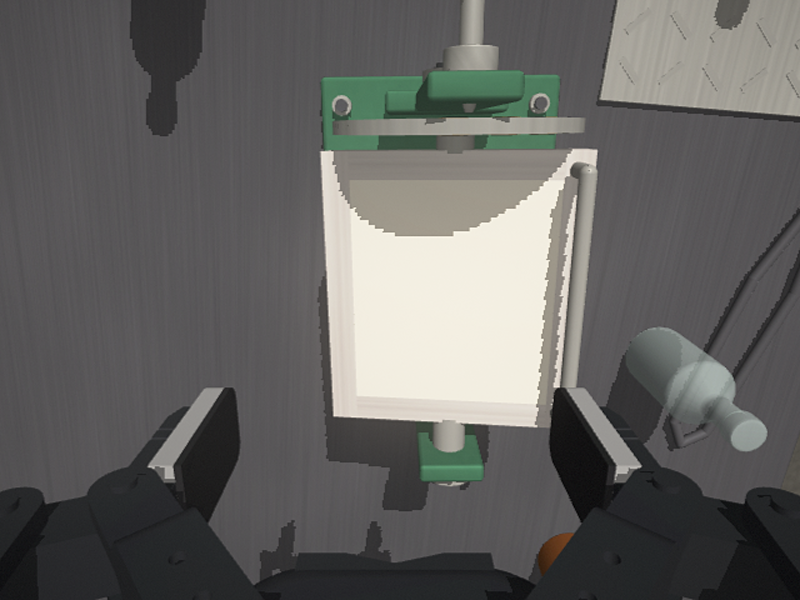

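```bash
cat >> h.py <<'E'
def pan(th,a,y,n): return [a*np.cos(th)-n*np.sin(th), y, 140+a*np.sin(th)+n*np.cos(th)]
E
python3 - <<'E'
from h import *
c=np.load("c1.npy",allow_pickle=True).item(); ct=get_calibration("top")
uv=np.array([(322,80),(558,76),(321,151),(333,416),(597,150),(585,171)])/1.25
L=lambda t:[[-100,150,18],[100,150,18],pan(t,-85,95,11),pan(t,-85,-95,11),pan(t,85,95,11),pan(t,75,80,37)]
uvt=np.array([(208,192),(323,182),(330,261),(213,270)]);Lt=[[100,150,18],[100,-150,18],[-100,-150,18],[-100,150,18]]
f=lambda p:np.r_[(proj(c,T(p,L(p[3])))-uv).ravel(),.5*(proj(ct,T(p,Lt))-uvt).ravel()]
s=least_squares(f,[562,107,4.4,.3]);print(s.x);print(s.fun.reshape(-1,2).round(1))
p=s.x
im=cv2.imread("pics/w1.png")
for k in ([23,-134,168],[-23,-134,168],[23,134,225],[-23,134,225],pan(p[3],75,-78,37),[0,203,202]): print(k,proj(c,T(p,k))*1.25)
E
```

```text
[5.64170711e+02 1.08139364e+02 5.31232155e+00 1.28227090e-01]
[[-3.2 -2.7]
 [ 2.2 -2.8]
 [-1.2  0.3]
 [ 0.8 -0. ]
 [-0.2 -1.4]
 [ 1.1  5.5]
 [-1.2 -0.1]
 [ 0.1 -0.7]
 [ 0.6 -1.2]
 [-0.5  0.3]]
[23, -134, 168] [[484.92225328 482.58062887]]
[-23, -134, 168] [[420.38084339 483.4558647 ]]
[23, 134, 225] [[524.76059995  68.13357395]]
[-23, 134, 225] [[425.43892274  69.82424558]]
[np.float64(69.65285075078346), -78, np.float64(186.2869353304913)] [[564.40737482 426.00467364]]
[0, 203, 202] [[472.20498098 -85.43763372]]
```

```bash
cat >> h.py <<'E'
def shift(target,yaw,base=None):
    "target world TCP xyz & world yaw -> tool shift, turn from the current pose"
    s=r.sense(); p0,y0=(s['tool_pos'],s['tcp_rot'][2]) if base is None else (np.array(base[:3]),base[3])
    M=R.from_euler('xyz',[180,0,y0],degrees=True).as_matrix()
    t=-(yaw-y0); t=(t+180)%360-180
    return np.round((np.atleast_2d(target)-p0)@M,1),round(t,1)
E
python3 - <<'E'
from h import *
S=[564.2,108.1,5.3]
def tgt(t,dz=0,a=-72,yy=0):
    q=pan(t,a,yy,11); return T(S,[q[0]-57,q[1],q[2]-2+dz])[0]
print(tgt(.13,25),tgt(.13,25,yy=-0))
print(shift([tgt(.13,120),tgt(.13,25)],95.3))
b=list(tgt(.13,25))+[95.3]
ts=[.13,.25,.4,.55,.7,.85,1.0,1.1,1.2,1.25,1.31]
print(shift([tgt(t) for t in ts],95.3,b))
E
```

```text
[434.93658106  96.10859518 164.57352256] [434.93658106  96.10859518 164.57352256]
(array([[-29.5, -92.4,  69.6],
       [-29.5, -92.4, 164.6]]), np.float64(-1.1))
(array([[ 0. , -0. , 25. ],
       [-0. ,  0.3, 33.7],
       [-0. ,  2.2, 44.5],
       [-0. ,  5.7, 54.8],
       [-0. , 10.7, 64.5],
       [-0. , 17. , 73.4],
       [-0. , 24.7, 81.2],
       [-0. , 30.4, 85.8],
       [-0. , 36.5, 89.7],
       [-0. , 39.7, 91.4],
       [-0. , 43.6, 93.3]]), 0.0)
```

step_arm(rows=[[[-15,-46,10],-1.0],[[-29.5,-92.4,20],-1.0],[[-29.5,-92.4,65],-1.0],[[-29.5,-92.4,110],-1.0],[[-29.5,-92.4,150],-1.0],[[-29.5,-92.4,164.6],-1.0],[[-29.5,-92.4,164.6],-1.0]])

```text
time: 2.1
tool_pos: [429.1, 103.0, 163.7]
tcp_rot: [-179.7, 0.0, 95.5]
ft_force: [0.3, -0.2, 0.0]
finger_gap: 85.0
grip_force: 0.0
```

step_arm(rows=[[[0,0,15],0],[[0,0,25],0],[[0,0.3,33.7],0],[[0,2.2,44.5],0],[[0,2.2,44.5],0]])

```text
time: 2.6
tool_pos: [432.4, 103.3, 119.7]
tcp_rot: [-179.9, 0.0, 95.5]
ft_force: [-0.1, -0.3, 0.4]
finger_gap: 85.3
grip_force: 0.0
```

Run:
```python
from h import *
s=r.sense();print(s['time'],s['tool_pos'],s['tcp_rot'])
c=get_calibration("wrist");im=snapshot("wrist");print(c['eye']);np.save("c2.npy",c,allow_pickle=True)
top=snapshot("top")
s=r.sense();print(s['time'],s['tool_pos'],s['tcp_rot'])
a=cv2.resize(im,(533,400));b=cv2.resize(top[165:285,200:340],None,fx=3.3,fy=3.3)[:400,:267]
cv2.imwrite("pics/w2r.png",im);cv2.imwrite("pics/t2r.png",top)
cv2.imwrite("pics/w2.png",np.hstack([a,np.pad(b,((0,400-b.shape[0]),(0,0),(0,0)))]))
```

```text
2.6 [432.38178769 103.25656746 119.71986089] [-1.79872012e+02  4.51308429e-03  9.54602859e+01]
[425.90772374 178.15934285 282.02162186]
2.7 [432.98682197 103.32076661 121.10904392] [-1.79960825e+02  1.17470853e-03  9.54589360e+01]
```

View pics/w2.png

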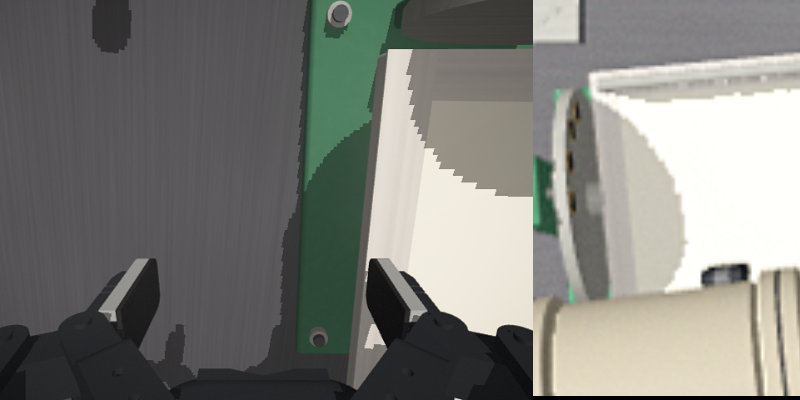

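Run:
```python
from h import *
c=np.load("c2.npy",allow_pickle=True).item()
S=[564.2,108.1,5.3]
for t in (.1,.2,.3,.4,.5,.6): print(t,(proj(c,T(S,[pan(t,-85,95,11),pan(t,-85,95,-11),pan(t,-85,-20,11)]))/1.2).round().tolist())
print((proj(c,T(S,[[-100,-150,18],[-100,0,18]]))/1.2).round())
```

```text
0.1 [[389.0, 50.0], [377.0, 55.0], [362.0, 320.0]]
0.2 [[382.0, 52.0], [376.0, 56.0], [358.0, 308.0]]
0.3 [[378.0, 54.0], [378.0, 58.0], [356.0, 298.0]]
0.4 [[376.0, 55.0], [381.0, 59.0], [355.0, 289.0]]
0.5 [[377.0, 57.0], [386.0, 60.0], [357.0, 281.0]]
0.6 [[379.0, 58.0], [392.0, 61.0], [359.0, 274.0]]
[[297. 356.]
 [303. 197.]]
```

Run:
```python
from h import *
c=np.load("c2.npy",allow_pickle=True).item()
S=[564.2,108.1,5.3]
uv=np.array([(370,258),(379,259),(425,312),(135,259),(157,259)])*1.2
s=r.sense();p=s['tool_pos'];y=s['tcp_rot'][2]
M=R.from_euler('xyz',[180,0,y],degrees=True).as_matrix()
for z in (110,122,135,145): print(z,((ray(c,uv,z)-p)@M).round().tolist())
```

```text
110 [[-13.0, 57.0, 11.0], [-13.0, 62.0, 11.0], [-46.0, 91.0, 11.0], [-13.0, -69.0, 11.0], [-13.0, -57.0, 11.0]]
122 [[-7.0, 53.0, -1.0], [-7.0, 57.0, -1.0], [-38.0, 84.0, -1.0], [-7.0, -64.0, -1.0], [-7.0, -53.0, -1.0]]
135 [[-0.0, 49.0, -14.0], [-1.0, 53.0, -14.0], [-29.0, 78.0, -14.0], [-1.0, -59.0, -14.0], [-1.0, -49.0, -14.0]]
145 [[5.0, 45.0, -24.0], [5.0, 49.0, -24.0], [-22.0, 72.0, -24.0], [5.0, -55.0, -24.0], [5.0, -45.0, -24.0]]
```

step_arm(rows=[[[0,2,5],0],[[0,4,10],0],[[0,4,10],0]])

```text
time: 3.0
tool_pos: [436.9, 103.7, 110.6]
tcp_rot: [-179.9, 0.0, 95.5]
ft_force: [-0.3, 0.2, 0.0]
finger_gap: 85.5
grip_force: 0.0
```

step_arm(rows=[[[0,0,5],0],[[0,0,10],0]])

```text
time: 3.2
tool_pos: [437.7, 103.8, 101.8]
tcp_rot: [179.9, 0.0, 95.5]
ft_force: [-1.4, -0.1, 5.5]
finger_gap: 85.2
grip_force: 2.9
```

step_arm(rows=[[[0,0.3,8],0],[[0,2,18],0],[[0,5.6,28],0],[[0,10.6,38],0],[[0,17,47],0],[[0,17,47],0]])

```text
time: 3.8
tool_pos: [454.0, 105.3, 53.5]
tcp_rot: [-180.0, 0.0, 95.5]
ft_force: [-0.9, -0.3, 0.7]
finger_gap: 85.5
grip_force: 0.0
```

Run:
```python
from h import *
s=r.sense();print(s['time'],s['tool_pos'],s['tcp_rot'],s['ft_force'])
c=get_calibration("wrist");im=snapshot("wrist");np.save("c3.npy",c,allow_pickle=True)
cv2.imwrite("pics/w3r.png",im)
sc=snapshot("scene");cv2.imwrite("pics/s3r.png",sc)
a=cv2.resize(im,(480,360));b=cv2.resize(sc[200:340,270:465],None,fx=1.64,fy=1.64)
b=b[:,:320]
cv2.imwrite("pics/w3.png",np.hstack([a,np.pad(b,((0,360-b.shape[0]),(0,320-b.shape[1]),(0,0)))]))
S=[564.2,108.1,5.3]
for t in (.4,.5,.6,.7,.8,.9,1.0): print(t,(proj(c,T(S,[pan(t,-85,95,11),pan(t,-85,95,-11),pan(t,85,95,11)]))/640*480).round().tolist())
```

```text
3.8 [453.96320024 105.2895372   53.46750725] [-1.79954634e+02  1.02572025e-03  9.54533931e+01] [-0.92468935 -0.32999998  0.66064118]
0.4 [[333.0, 31.0], [341.0, 39.0], [2383.0, -70.0]]
0.5 [[334.0, 35.0], [348.0, 41.0], [3023.0, -119.0]]
0.6 [[338.0, 38.0], [356.0, 43.0], [4147.0, -206.0]]
0.7 [[344.0, 40.0], [366.0, 45.0], [6620.0, -403.0]]
0.8 [[351.0, 42.0], [376.0, 46.0], [16358.0, -1185.0]]
0.9 [[360.0, 44.0], [388.0, 47.0], [-36050.0, 3053.0]]
1.0 [[370.0, 45.0], [401.0, 48.0], [-8749.0, 853.0]]
```

View pics/w3.png

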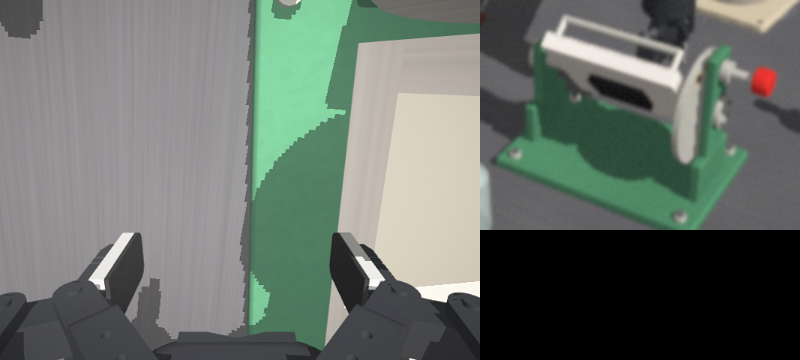

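step_arm(rows=[[[0,3,3],0],[[0,6.2,6.2],0],[[0,12,10.8],0],[[0,18,14.7],0],[[0,18,14.7],0]])

```text
time: 4.4
tool_pos: [470.9, 106.9, 38.5]
tcp_rot: [-179.8, 0.0, 95.5]
ft_force: [-4.1, -0.3, 0.5]
finger_gap: 85.3
grip_force: 0.4
```

```bash
cat > est.py <<'E'
from h import *
import sys
s=r.sense();print(s['time'],s['tool_pos'],s['ft_force'])
c=get_calibration("wrist");im=snapshot("wrist");n=sys.argv[1]
np.save(f"c{n}.npy",c,allow_pickle=True);cv2.imwrite(f"pics/w{n}r.png",im)
S=[564.2,108.1,5.3]
for t in np.arange(.9,1.45,.05): print(round(t,2),proj(c,T(S,[pan(t,-85,95,11),pan(t,-85,95,-11),pan(t,-85,40,11)])).round().tolist())
u,v=proj(c,T(S,pan(1.2,-85,95,11)))[0]
E
python3 est.py 4
python3 - <<'E'
import cv2
im=cv2.imread("pics/w4r.png");cv2.imwrite("pics/w4.png",cv2.resize(im[0:240,400:640],None,fx=2.5,fy=2.5,interpolation=cv2.INTER_CUBIC))
E
```

```text
4.4 [470.90530928 106.89050169  38.51192168] [-4.12998474 -0.31868602  0.45097716]
0.9 [[435.0, 53.0], [482.0, 58.0], [420.0, 252.0]]
0.95 [[444.0, 54.0], [492.0, 59.0], [427.0, 249.0]]
1.0 [[453.0, 55.0], [502.0, 60.0], [435.0, 246.0]]
1.05 [[462.0, 56.0], [513.0, 60.0], [444.0, 243.0]]
1.1 [[471.0, 57.0], [524.0, 61.0], [452.0, 241.0]]
1.15 [[481.0, 58.0], [535.0, 61.0], [461.0, 239.0]]
1.2 [[491.0, 59.0], [546.0, 62.0], [470.0, 237.0]]
1.25 [[501.0, 60.0], [558.0, 62.0], [479.0, 235.0]]
1.3 [[511.0, 60.0], [570.0, 62.0], [489.0, 234.0]]
1.35 [[522.0, 61.0], [583.0, 62.0], [499.0, 232.0]]
1.4 [[533.0, 61.0], [596.0, 62.0], [509.0, 231.0]]
```

View pics/w4.png

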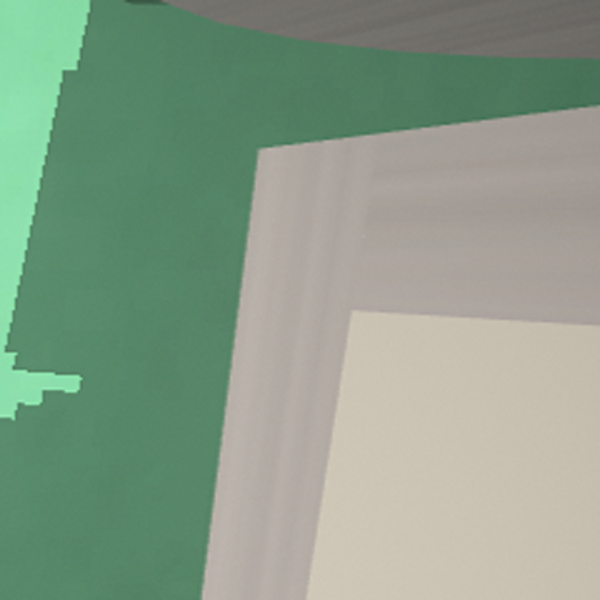

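step_arm(rows=[[[0,2,0.5],0],[[0,4,1],0],[[0,4,1],0],[[0,4,1],0]])

```text
time: 4.85
tool_pos: [472.9, 107.1, 37.0]
tcp_rot: [-179.6, 0.0, 95.5]
ft_force: [-13.1, -2.5, 2.7]
finger_gap: 85.2
grip_force: 0.4
```

```bash
python3 est.py 5 | tail -6
python3 - <<'E'
import cv2,numpy as np
from h import *
for n in (4,5):
    im=cv2.imread(f"pics/w{n}r.png").astype(int); sat=im[:,:,1]-im[:,:,2]
    for row in (70,100,150): print(n,row,np.where(sat[row,400:]<15)[0][:3]+400)
print(r.sense()['tool_pos'],r.sense()['ft_force'])
E
```

```text
1.15 [[475.0, 58.0], [531.0, 61.0], [456.0, 240.0]]
1.2 [[486.0, 58.0], [542.0, 61.0], [466.0, 238.0]]
1.25 [[496.0, 59.0], [554.0, 61.0], [475.0, 237.0]]
1.3 [[507.0, 60.0], [567.0, 62.0], [485.0, 235.0]]
1.35 [[518.0, 60.0], [580.0, 62.0], [495.0, 234.0]]
1.4 [[529.0, 61.0], [593.0, 62.0], [505.0, 233.0]]
4 70 [502 503 504]
4 100 [498 499 500]
4 150 [492 493 494]
5 70 [521 522 523]
5 100 [517 518 519]
5 150 [510 511 512]
[472.90866859 107.08539344  37.02195112] [-13.48482066  -2.19029257   2.87978137]
```

step_arm(rows=[[[0,-25,0],0],[[0,-70,0],0],[[0,-70,-45],0],[[0,-70,-95],0],[[0,-70,-145],0],[[0,-70,-195],0],[[0,-70,-245],0],[[10,-40,-280],0],[[30,0,-295],0],[[30,40,-295],0],[[30,40,-295],0],[[30,40,-295],0]])

```text
time: 6.1
tool_pos: [513.3, 141.2, 332.1]
tcp_rot: [-179.9, 0.0, 95.5]
ft_force: [-0.4, -0.2, 0.5]
finger_gap: 85.3
grip_force: 0.0
```

```bash
python3 est.py 6 >/dev/null
python3 - <<'E'
from h import *
print(r.sense()['tool_pos'])
c=np.load("c6.npy",allow_pickle=True).item();im=cv2.imread("pics/w6r.png")
cv2.imwrite("pics/w6.png",cv2.resize(im,(800,600),interpolation=cv2.INTER_CUBIC))
S=[564.2,108.1,5.3]
for t in (1.25,1.309,1.37): print(t,(1.25*proj(c,T(S,[pan(t,75,78,37),pan(t,75,-78,37),pan(t,-85,95,11),pan(t,-85,-95,11),pan(t,85,95,-11),pan(t,85,95,11)]))).round().tolist())
E
```

```text
[512.80021802 141.09232135 333.01339645]
1.25 [[466.0, 201.0], [455.0, 466.0], [408.0, 152.0], [406.0, 374.0], [562.0, 165.0], [524.0, 166.0]]
1.309 [[456.0, 200.0], [446.0, 466.0], [414.0, 152.0], [411.0, 373.0], [554.0, 166.0], [514.0, 166.0]]
1.37 [[446.0, 200.0], [438.0, 464.0], [420.0, 152.0], [416.0, 372.0], [545.0, 166.0], [504.0, 166.0]]
```

View pics/w6.png

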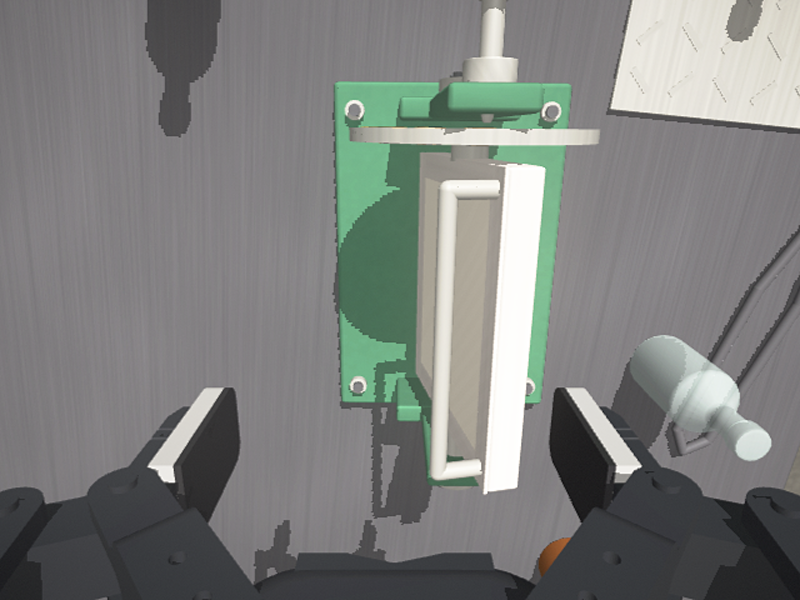

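step_arm(rows=[[[-18,-22,10],0],[[-37,-22,40],0],[[-37,-22,80],0],[[-37,-22,112],0],[[-37,-22,112],0],[[-37,-22,112],0],[[-37,-22,112],0],[[-37,0,112],0],[[-37,5,112],0],[[-37,8,112],0],[[-37,8,112],0]], fingers=0)

```text
time: 7.25
tool_pos: [524.7, 105.1, 222.4]
tcp_rot: [179.9, 0.0, 95.5]
ft_force: [-0.7, 0.1, 0.2]
finger_gap: -0.3
grip_force: 0.0
```

step_arm(rows=[[[0,1,0],0],[[0,2,0],0],[[0,2,0],0]])

```text
time: 7.55
tool_pos: [526.2, 105.2, 221.7]
tcp_rot: [180.0, -0.0, 95.5]
ft_force: [0.4, 0.1, -0.1]
finger_gap: 0.1
grip_force: 0.0
```

step_arm(rows=[[[0,2,0],0],[[0,2,0],0]])

```text
time: 7.75
tool_pos: [528.4, 105.4, 221.6]
tcp_rot: [180.0, 0.0, 95.5]
ft_force: [0.6, -0.1, -0.7]
finger_gap: 0.1
grip_force: 0.0
```

step_arm(rows=[[[0,2,0],0],[[0,2,0],0]])

```text
time: 7.95
tool_pos: [530.5, 105.6, 221.6]
tcp_rot: [180.0, 0.0, 95.5]
ft_force: [0.2, 0.5, 0.8]
finger_gap: 0.1
grip_force: 0.0
```

```bash
cat > bar.py <<'E'
from h import *
import sys
s=r.sense();print(s['time'],s['tool_pos'],s['ft_force'])
c=get_calibration("wrist");im=snapshot("wrist");n=sys.argv[1]
np.save(f"c{n}.npy",c,allow_pickle=True);cv2.imwrite(f"pics/w{n}r.png",im)
S=[564.2,108.1,5.3]
for t in (1.25,1.309,1.37):print(t,proj(c,T(S,[pan(t,75,60,37),pan(t,75,40,37),pan(t,75,-40,37),pan(t,-85,95,11),pan(t,85,95,-11),pan(t,85,95,11)])).round(1).tolist())
g=cv2.cvtColor(im,cv2.COLOR_BGR2GRAY).astype(int)
for y in (60,40):
    u,v=proj(c,T(S,pan(1.34,75,y,37)))[0]; row=int(round(v)); u=int(u)
    if 0<=row<480: print(row,u-30,g[row,max(u-30,0):u+30].tolist())
E
python3 bar.py 7
```

```text
7.95 [530.50241857 105.6152512  221.57229558] [0.17738668 0.51517453 0.81952438]
1.25 [[374.9, 147.3], [372.7, 200.2], [365.0, 378.4], [310.1, 73.9], [512.7, 47.1], [460.9, 44.4]]
1.309 [[361.6, 147.1], [359.8, 199.7], [353.8, 377.3], [316.6, 74.1], [502.2, 46.3], [447.0, 44.1]]
1.37 [[348.0, 146.7], [346.7, 199.0], [342.4, 375.7], [323.5, 74.3], [490.5, 45.6], [432.2, 43.8]]
147 324 [115, 113, 115, 115, 121, 131, 131, 131, 129, 130, 131, 129, 112, 100, 123, 138, 148, 157, 164, 170, 175, 181, 186, 188, 191, 193, 195, 200, 197, 194, 193, 194, 192, 187, 185, 180, 172, 163, 147, 127, 133, 132, 131, 131, 134, 133, 132, 133, 133, 132, 133, 133, 133, 133, 133, 133, 133, 132, 133, 133]
199 323 [117, 113, 114, 113, 117, 131, 131, 130, 131, 130, 131, 129, 115, 105, 126, 140, 151, 160, 166, 174, 179, 184, 187, 190, 193, 194, 196, 197, 195, 196, 194, 191, 188, 185, 181, 172, 164, 146, 126, 132, 133, 132, 132, 133, 132, 133, 132, 133, 134, 133, 133, 134, 134, 134, 134, 134, 133, 134, 132, 135]
```

step_arm(rows=[[[0,2,0],0],[[0,2,0],0]])

```text
time: 8.2
tool_pos: [532.5, 105.8, 221.6]
tcp_rot: [180.0, -0.0, 95.5]
ft_force: [0.4, -0.9, -1.3]
finger_gap: 0.1
grip_force: 0.0
```

step_arm(rows=[[[0,2,0],0],[[0,2,0],0]])

```text
time: 8.4
tool_pos: [534.5, 106.0, 221.6]
tcp_rot: [180.0, -0.0, 95.5]
ft_force: [0.6, 0.2, 0.1]
finger_gap: 0.3
grip_force: 0.0
```

```bash
python3 bar.py 8
```

```text
8.4 [534.49258642 106.00096485 221.58165251] [0.62017347 0.16420728 0.09927701]
1.25 [[364.1, 147.3], [362.2, 200.2], [355.9, 378.4], [304.4, 74.0], [501.5, 47.1], [449.1, 44.4]]
1.309 [[350.8, 147.1], [349.4, 199.7], [344.7, 377.3], [311.0, 74.2], [490.9, 46.3], [435.3, 44.1]]
1.37 [[337.3, 146.7], [336.4, 199.0], [333.3, 375.6], [317.9, 74.3], [479.0, 45.6], [420.4, 43.8]]
147 313 [79, 80, 80, 82, 96, 119, 116, 114, 112, 119, 131, 132, 124, 103, 118, 136, 148, 157, 164, 171, 176, 181, 185, 189, 192, 193, 197, 198, 197, 195, 194, 194, 191, 188, 184, 181, 173, 164, 149, 132, 132, 132, 132, 131, 132, 132, 131, 133, 132, 131, 131, 135, 134, 133, 134, 134, 134, 132, 133, 133]
199 312 [78, 80, 80, 80, 87, 110, 115, 114, 115, 117, 125, 133, 124, 99, 116, 134, 147, 157, 164, 171, 176, 182, 185, 189, 192, 195, 196, 198, 197, 197, 194, 192, 190, 187, 184, 175, 168, 158, 140, 131, 132, 132, 132, 133, 133, 133, 134, 134, 133, 133, 135, 134, 134, 134, 134, 135, 134, 133, 133, 133]
```

step_arm(rows=[[[0,-26,0],0],[[0,-26,30],0],[[0,-26,30],0],[[0,-14,30],0],[[0,-12,30],0],[[0,-12,30],0]])

```text
time: 9.05
tool_pos: [522.8, 104.9, 192.3]
tcp_rot: [180.0, 0.0, 95.5]
ft_force: [-0.3, 0.4, -0.0]
finger_gap: 0.3
grip_force: 0.0
```

step_arm(rows=[[[0,1.5,0],0],[[0,3,0],0],[[0,3,0],0]])

```text
time: 9.35
tool_pos: [525.1, 105.1, 191.9]
tcp_rot: [-180.0, 0.0, 95.5]
ft_force: [-2.2, -2.0, 1.4]
finger_gap: -0.1
grip_force: 1.8
```

```bash
python3 bar.py 9
```

```text
9.35 [525.10029342 105.12250512 191.89710627] [-2.1683956  -2.00596738  1.35050013]
1.25 [[405.7, 157.2], [401.6, 220.6], [388.3, 427.5], [318.2, 71.0], [575.8, 34.6], [515.1, 30.6]]
1.309 [[389.2, 156.8], [385.9, 219.9], [375.0, 425.9], [325.3, 71.3], [564.0, 33.5], [498.3, 30.1]]
1.37 [[372.5, 156.3], [369.9, 218.9], [361.4, 423.7], [332.8, 71.5], [550.4, 32.5], [480.2, 29.7]]
157 350 [131, 129, 130, 130, 128, 129, 129, 132, 124, 95, 102, 117, 129, 140, 148, 155, 159, 164, 170, 174, 179, 182, 185, 188, 191, 192, 194, 194, 196, 196, 195, 193, 192, 189, 189, 187, 182, 179, 174, 165, 154, 140, 131, 130, 132, 132, 132, 132, 131, 130, 130, 129, 131, 131, 132, 130, 131, 131, 131, 131]
219 347 [129, 129, 129, 130, 130, 130, 132, 129, 132, 125, 92, 109, 122, 136, 144, 152, 158, 164, 170, 175, 179, 182, 186, 186, 189, 191, 194, 193, 196, 196, 195, 194, 192, 191, 189, 186, 182, 177, 172, 159, 143, 125, 132, 132, 132, 132, 133, 133, 132, 130, 131, 131, 131, 131, 133, 132, 133, 132, 133, 133]
```

step_arm(rows=[[[0,2,0],0],[[0,4,0],0],[[0,5,0],0],[[0,5,0],0]])

```text
time: 9.8
tool_pos: [530.6, 105.7, 192.9]
tcp_rot: [179.9, 0.0, 95.5]
ft_force: [-4.9, 0.0, 6.9]
finger_gap: 0.3
grip_force: 3.6
```

```bash
python3 bar.py 10
python3 - <<'E'
from h import *
c=np.load("c6.npy",allow_pickle=True).item()
p=np.array([512.8,141.1,333]);M=R.from_euler('xyz',[180,0,95.5],degrees=True).as_matrix()
uv=np.array([(400,553),(210,390),(237,390),(118,480),(0,490)])/1.25
for z in (333,358,368,378,388,398,408,418,428): print(z-333,((ray(c,uv,z)-p)@M).round()[:,:2].tolist())
E
```

```text
9.8 [530.58593333 105.65644221 192.87163542] [-4.9323388   0.00910385  6.9244526 ]
1.25 [[387.2, 156.7], [384.0, 219.7], [373.3, 425.5], [309.2, 71.1], [555.2, 35.2], [494.0, 31.2]]
1.309 [[371.0, 156.4], [368.5, 219.0], [360.2, 423.9], [316.4, 71.4], [543.1, 34.1], [477.2, 30.7]]
1.37 [[354.6, 155.9], [352.7, 218.1], [346.8, 421.8], [324.0, 71.6], [529.4, 33.0], [459.1, 30.3]]
156 332 [133, 134, 134, 134, 134, 134, 134, 134, 134, 133, 134, 134, 134, 134, 134, 134, 133, 135, 134, 135, 135, 135, 135, 134, 135, 136, 129, 91, 107, 120, 131, 142, 151, 158, 162, 168, 172, 177, 180, 185, 187, 190, 192, 196, 196, 196, 197, 197, 197, 195, 195, 191, 190, 188, 184, 179, 174, 168, 154, 141]
219 330 [134, 133, 134, 134, 135, 135, 135, 136, 135, 136, 135, 135, 134, 137, 144, 145, 144, 144, 144, 143, 145, 144, 144, 143, 146, 142, 122, 97, 113, 127, 138, 148, 155, 163, 168, 173, 178, 181, 185, 188, 190, 193, 195, 195, 198, 197, 196, 196, 197, 195, 192, 191, 187, 183, 177, 170, 158, 146, 144, 145]
0 [[-76.0, 3.0], [-9.0, -61.0], [-9.0, -52.0], [-44.0, -97.0], [-48.0, -140.0]]
25 [[-52.0, 3.0], [4.0, -51.0], [4.0, -44.0], [-25.0, -82.0], [-29.0, -118.0]]
35 [[-43.0, 3.0], [10.0, -47.0], [10.0, -40.0], [-18.0, -76.0], [-21.0, -109.0]]
45 [[-34.0, 3.0], [15.0, -43.0], [15.0, -37.0], [-11.0, -70.0], [-14.0, -101.0]]
55 [[-24.0, 2.0], [20.0, -40.0], [20.0, -34.0], [-3.0, -64.0], [-6.0, -92.0]]
65 [[-15.0, 2.0], [25.0, -36.0], [25.0, -30.0], [4.0, -57.0], [2.0, -83.0]]
75 [[-6.0, 2.0], [30.0, -32.0], [30.0, -27.0], [11.0, -51.0], [9.0, -74.0]]
85 [[4.0, 2.0], [36.0, -28.0], [36.0, -24.0], [19.0, -45.0], [17.0, -66.0]]
95 [[13.0, 2.0], [41.0, -24.0], [41.0, -21.0], [26.0, -39.0], [24.0, -57.0]]
```

step_arm(rows=[[[0,-30,0],0],[[0,-30,-50],0],[[0,-30,-90],0],[[48,-20,-90],0],[[96,0,-90],0],[[145,10,-90],0],[[193,20,-90],0],[[239,33,-90],0],[[239,33,-45],0],[[239,33,0],0],[[239,33,27],0],[[239,33,27],0]])

```text
time: 11.05
tool_pos: [537.3, 345.2, 158.2]
tcp_rot: [-179.5, 0.2, 95.5]
ft_force: [-0.2, -0.2, -0.4]
finger_gap: 0.1
grip_force: 0.0
```

Run:
```python
from h import *
snapshot("top")
s=r.sense();print(s['time'],s['tool_pos'],s['tcp_rot'])
S=[564.2,108.1,5.3]
a=T(S,[0,203,202])[0];print(a)
b=[*T(S,[0,193,165])[0]],[*T(S,[0,180,165])[0]]
print(shift(T(S,[[0,240,165],[0,214,165],[0,179,165]]),95.3))
c=get_calibration("wrist");im=snapshot("wrist")
cv2.imwrite("pics/w11.png",im)
print(proj(c,T(S,[[0,203,202],[0,181,202],[0,203,219],[-17,203,202]])).round())
```

```text
11.1 [538.94419069 345.9070679  162.05308579] [-1.79737855e+02  1.10226443e-01  9.54619179e+01]
[545.44877075 310.23211373 202.        ]
(array([[  0.9,   3.2,  -2.9],
       [-25.1,   3.1,  -2.9],
       [-60.1,   3. ,  -2.9]]), np.float64(0.2))
[[323. 436.]
 [322. 485.]
 [323. 476.]
 [274. 435.]]
```

View pics/w11.png

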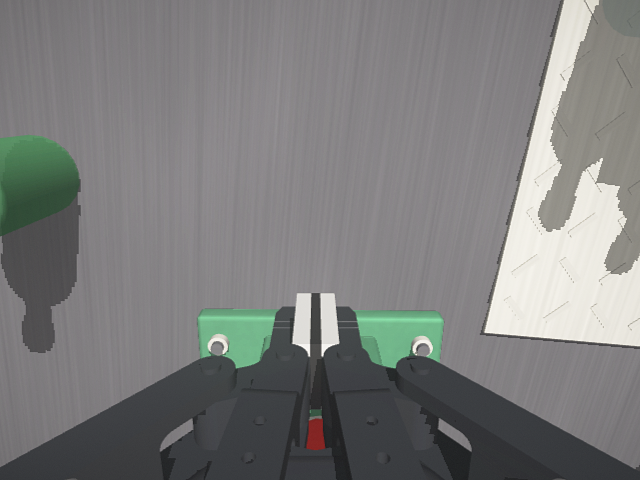

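step_arm(rows=[[[0,2,-2.5],0],[[-15,2,-2.5],0],[[-25,2,-2.5],0],[[-30,2,-2.5],0],[[-35,2,-2.5],0],[[-40,2,-2.5],0],[[-40,2,-2.5],0]])

```text
time: 11.85
tool_pos: [546.4, 306.3, 167.2]
tcp_rot: [180.0, 0.0, 95.4]
ft_force: [-0.8, 0.1, 0.0]
finger_gap: -0.3
grip_force: 0.0
```

step_arm(rows=[[[-4,0,0],0],[[-8,0,0],0],[[-12,0,0],0],[[-15,0,0],0],[[-15,0,0],0]])

```text
time: 12.35
tool_pos: [547.6, 291.4, 166.9]
tcp_rot: [-180.0, 0.0, 95.4]
ft_force: [-1.0, -0.6, -0.2]
finger_gap: -0.3
grip_force: 0.1
```

step_arm(rows=[[[-2,0,0],0],[[-4,0,0],0],[[-6,0,0],0]])

```text
time: 12.65
tool_pos: [548.0, 287.4, 167.0]
tcp_rot: [180.0, -0.1, 95.5]
ft_force: [-1.4, 15.3, -1.2]
finger_gap: 0.1
grip_force: 7.5
```

step_arm(rows=[[[-1,0,0],0],[[-2,0,0],0],[[-3,0,0],0]])

```text
time: 12.95
tool_pos: [547.9, 287.4, 167.1]
tcp_rot: [180.0, -0.4, 95.6]
ft_force: [-0.3, 23.6, -4.8]
finger_gap: -0.3
grip_force: 12.1
```

step_arm(rows=[[[20,0,0],0],[[40,0,-40],0],[[40,0,-90],0],[[40,0,-140],0],[[-6,-11,-140],0],[[-52,-22,-140],0],[[-98,-33,-140],0],[[-144,-44,-140],0],[[-190,-55,-140],0],[[-236,-66,-140],0],[[-282,-77,-140],0],[[-328,-88,-140],0]])

```text
time: 14.15
tool_pos: [491.3, -54.0, 307.1]
tcp_rot: [180.0, 0.0, 95.4]
ft_force: [1.0, -0.4, -0.0]
finger_gap: 0.0
grip_force: 0.0
```

step_arm(rows=[[[-46,-11,0],0],[[-92,-22,0],-2],[[-138,-33,0],-4],[[-184,-44,0],-6],[[-230,-55,0],-8],[[-276,-66,0],-9],[[-322,-77,0],-9],[[-366,-87,0],-9],[[-366,-87,0],-9],[[-366,-87,0],-9],[[-366,-87,0],-9]], fingers=0.6)

```text
time: 15.25
tool_pos: [440.3, -423.9, 307.1]
tcp_rot: [-180.0, -0.0, 104.5]
ft_force: [-0.1, -0.5, 0.4]
finger_gap: 51.8
grip_force: 0.0
```

Run:
```python
from h import *
snapshot("top")
s=r.sense();print(s['time'],s['tool_pos'],s['tcp_rot'])
c=get_calibration("wrist");im=snapshot("wrist");np.save("c12.npy",c,allow_pickle=True)
cv2.imwrite("pics/w12r.png",im);cv2.imwrite("pics/w12.png",cv2.resize(im,(800,600),interpolation=cv2.INTER_CUBIC))
```

```text
15.3 [ 440.58511201 -423.5314282   307.38228703] [1.79996041e+02 9.67300441e-03 1.04511277e+02]
```

View pics/w12.png

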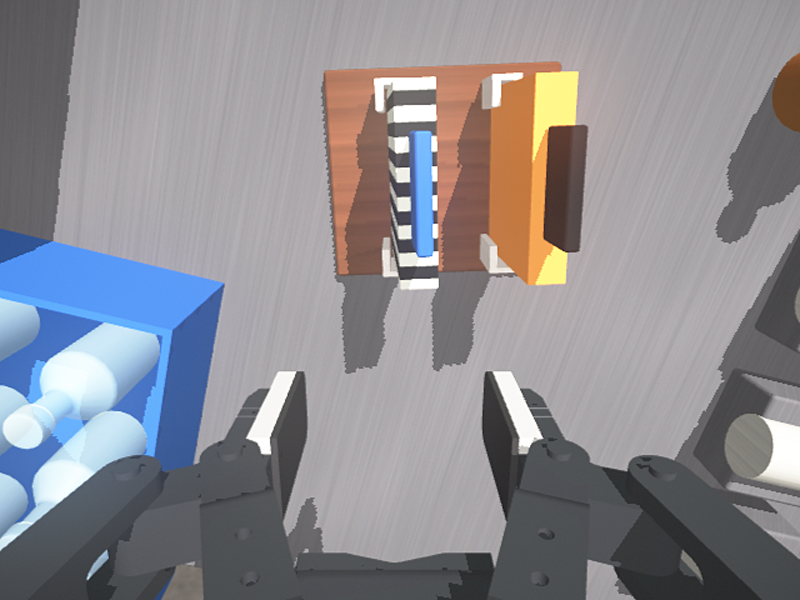

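Run:
```python
from h import *
c=np.load("c12.npy",allow_pickle=True).item();im=cv2.imread("pics/w12r.png").astype(int)
m=(im[:,:,0]-im[:,:,2]>60)&(im[:,:,0]>110);m[:,:310]=0;m[:,360:]=0;m[:100]=0;m[210:]=0
rows=[];
for v in range(100,210):
    k=np.where(m[v])[0]
    if len(k)>5: rows.append((v,k.min(),k.max()+1))
rows=np.array(rows);print(rows[[0,3,20,50,-20,-3,-1]].tolist())
q=rows[5:-5];pr=ray(c,np.c_[q[:,2],q[:,0]+.5],171)
# right edge = top face far edge (x+5)
k=np.polyfit(pr[:,1],pr[:,0],1);yaw=np.degrees(np.arctan(-k[0]));print("yaw",yaw)
e=ray(c,[[ (rows[0,1]+rows[0,2])/2+1.5,rows[0,0]],[(rows[-1,1]+rows[-1,2])/2+1.5,rows[-1,0]+1]],171);print(e)
ym=e[:,1].mean();xm=np.polyval(k,ym);a=np.radians(yaw);cen=np.array([xm,ym])-5*np.array([np.cos(a),np.sin(a)]);print("fin centre",cen)
for z in (200,131): print(shift([*cen,z],90+yaw))
```

```text
[[104, 334, 342], [107, 328, 346], [124, 328, 346], [154, 329, 346], [186, 329, 346], [203, 333, 346], [205, 335, 343]]
yaw 16.824025091814647
[[ 438.0797126  -347.60284573  171.        ]
 [ 457.37712839 -414.73581923  171.        ]]
fin centre [ 447.31019327 -382.61649844]
(array([[ 37.8,  16.6, 107.6]]), np.float64(-2.3))
(array([[ 37.8,  16.6, 176.6]]), np.float64(-2.3))
```

step_arm(rows=[[[19,8,20],-1.8],[[37.8,16.6,50],-1.8],[[37.8,16.6,95],-1.8],[[37.8,16.6,130],-1.8],[[37.8,16.6,160],-1.8],[[37.8,16.6,180],-1.8],[[37.8,16.6,193],-1.8],[[37.8,16.6,193],-1.8]])

```text
time: 16.15
tool_pos: [446.4, -382.0, 112.4]
tcp_rot: [-179.9, -0.1, 106.3]
ft_force: [-0.5, -0.0, 0.6]
finger_gap: 51.2
grip_force: 0.0
```

step_arm(rows=[[[0,0,0],0],[[0,0,0],0],[[0,0,0],0],[[0,0,0],0],[[0,0,0],0]], fingers=0, squeeze=60)

```text
time: 16.65
tool_pos: [445.9, -385.2, 116.4]
tcp_rot: [-179.9, 0.1, 106.2]
ft_force: [-8.8, -0.2, 9.9]
finger_gap: 9.8
grip_force: 58.4
```

step_arm(rows=[[[0,0,-15],0],[[0,0,-40],0],[[0,0,-70],0],[[0,0,-105],0],[[0,0,-140],0],[[0,0,-160],0],[[0,0,-160],0]])

```text
time: 17.35
tool_pos: [448.4, -385.2, 279.2]
tcp_rot: [179.8, 0.4, 106.3]
ft_force: [0.2, 0.2, -1.1]
finger_gap: 9.3
grip_force: 59.4
```

Run:
```python
from h import *
s=r.sense();print(s['time'],s['tool_pos'],s['tcp_rot'],s['ft_force'],s['wrist_torque'],s['finger_gap'])
print(shift(T([564.2,108.1,5.3],[[-130,0,276]]),95.3))
```

```text
17.35 [ 448.42485775 -385.1613355   279.23273534] [179.77863718   0.41047178 106.2505137 ] [ 0.16294483  0.18919565 -1.10629208] [-0.0027251  -0.02061075 -0.04423288] 9.25504802259421
(array([[465.9, 121.5,   3.2]]), np.float64(11.0))
```

step_arm(rows=[[[30,8,0],0],[[68,18,0],1],[[108,28,0],3],[[148,39,0],5],[[188,49,0],7],[[228,60,0],9],[[268,70,0],11],[[308,80,0],11],[[348,91,0],11],[[388,101,0],11],[[426,111,0],11],[[455,119,0],11]])

```text
time: 18.55
tool_pos: [432.8, 88.6, 272.5]
tcp_rot: [-179.9, -0.0, 95.3]
ft_force: [0.4, 0.0, -1.6]
finger_gap: 9.4
grip_force: 59.3
```

step_arm(rows=[[[0,0,0],0],[[0,0,0],0],[[0,0,0],0],[[0,0,0],0]])

```text
time: 18.95
tool_pos: [433.8, 85.5, 273.7]
tcp_rot: [-180.0, 0.0, 95.2]
ft_force: [0.1, -0.3, -1.4]
finger_gap: 9.2
grip_force: 59.3
```

Run:
```python
from h import *
s=r.sense();print(s['time'],s['tool_pos'],s['tcp_rot'],s['ft_force'],s['finger_gap'])
S=[564.2,108.1,5.3]
print(shift(T(S,[[-60,0,270],[-16.3,0,268],[-16.3,0,216]]),95.3))
c=get_calibration("wrist");im=snapshot("wrist");np.save("c13.npy",c,allow_pickle=True)
sc=snapshot("scene");cs=get_calibration("scene");cv2.imwrite("pics/w13r.png",im);cv2.imwrite("pics/s13r.png",sc)
# bar seen now: columns around predicted bar
g=cv2.cvtColor(im,cv2.COLOR_BGR2GRAY).astype(int)
for t in (1.28,1.309,1.34):print(t,proj(c,T(S,[pan(t,75,y,37) for y in (70,50,30,-30)])).round(1).tolist())
for y in (70,50,30):
    u,v=proj(c,T(S,pan(1.309,75,y,37)))[0];u,v=int(u),int(round(v))
    if 0<=v<480 and u<640: print(v,u-24,g[v,u-24:u+24].tolist())
```

```text
18.95 [433.82115187  85.49488767 273.65290455] [-1.79967653e+02  1.45683728e-02  9.51661109e+01] [ 0.10258767 -0.28812298 -1.37946487] 9.207790906233946
(array([[ 10.6,  71.9,   3.7],
       [ 10.7, 115.6,   5.7],
       [ 10.7, 115.6,  57.7]]), np.float64(-0.1))
1.28 [[563.6, 90.1], [556.7, 133.5], [550.1, 174.4], [532.5, 284.9]]
1.309 [[558.1, 90.1], [551.3, 133.4], [544.9, 174.3], [527.7, 284.5]]
1.34 [[552.1, 90.2], [545.5, 133.4], [539.3, 174.2], [522.6, 284.1]]
90 534 [131, 130, 131, 130, 131, 130, 132, 131, 130, 130, 131, 130, 130, 131, 127, 103, 77, 84, 95, 106, 117, 128, 139, 149, 156, 163, 167, 175, 181, 188, 190, 190, 191, 193, 190, 190, 188, 185, 172, 143, 126, 128, 128, 129, 128, 129, 128, 128]
133 527 [141, 131, 134, 132, 132, 132, 133, 133, 133, 133, 133, 134, 133, 132, 132, 112, 78, 85, 93, 105, 117, 128, 141, 149, 157, 165, 171, 178, 184, 188, 191, 194, 194, 197, 194, 194, 191, 185, 167, 128, 141, 142, 140, 141, 140, 140, 140, 141]
174 520 [143, 144, 143, 143, 143, 144, 144, 143, 144, 144, 145, 144, 143, 144, 144, 140, 107, 79, 89, 98, 112, 125, 136, 146, 157, 164, 171, 176, 184, 187, 193, 196, 197, 199, 197, 195, 192, 188, 170, 137, 143, 141, 133, 133, 134, 133, 132, 132]
```

step_arm(rows=[[[5,30,2],0],[[10.7,65,4],0],[[10.7,95,5],0],[[10.7,110,6],0],[[10.7,116,12],0],[[10.7,116,20],0],[[10.7,116,20],0],[[10.7,116,20],0]])

```text
time: 19.85
tool_pos: [547.4, 107.6, 253.8]
tcp_rot: [-179.9, -0.0, 95.2]
ft_force: [-0.3, 0.8, -1.7]
finger_gap: 9.1
grip_force: 59.4
```

Run:
```python
from h import *
s=r.sense();print(s['time'],s['tool_pos'],s['tcp_rot'],s['ft_force'],s['finger_gap'])
S=[564.2,108.1,5.3];p=s['tool_pos'];d=(p-[S[0],S[1],0]);a=np.radians(5.3)
print("stand X,Y",d[0]*np.cos(a)+d[1]*np.sin(a),-d[0]*np.sin(a)+d[1]*np.cos(a))
c=get_calibration("wrist");im=snapshot("wrist");np.save("c14.npy",c,allow_pickle=True);cv2.imwrite("pics/w14r.png",im)
X=d[0]*np.cos(a)+d[1]*np.sin(a);zo=p[2]-104.4
print("hook end sheet/lip:",proj(c,T(S,[[X-10.5-2.5,65,zo+119],[X+12,65,zo+119],[X+12,65,zo+93],[X+8,65,zo+93]])).round().tolist())
for x in (-15,-16.3):print("bar L end",proj(c,T(S,[[x,78,222],[x,66,222]])).round().tolist())
cv2.imwrite("pics/w14.png",cv2.resize(im[40:340,150:550],None,fx=2,fy=2,interpolation=cv2.INTER_CUBIC))
```

```text
19.85 [547.4247836  107.58609272 253.75087993] [-1.79946277e+02 -5.33237498e-04  9.52475403e+01] [-0.3260728   0.76569471 -1.7059883 ] 9.10854526895362
stand X,Y -16.750967204391447 1.0378264208720827
hook end sheet/lip: [[275.0, 137.0], [349.0, 137.0], [344.0, 132.0], [334.0, 132.0]]
bar L end [[318.0, 98.0], [318.0, 127.0]]
bar L end [[315.0, 98.0], [315.0, 127.0]]
```

View pics/w14.png

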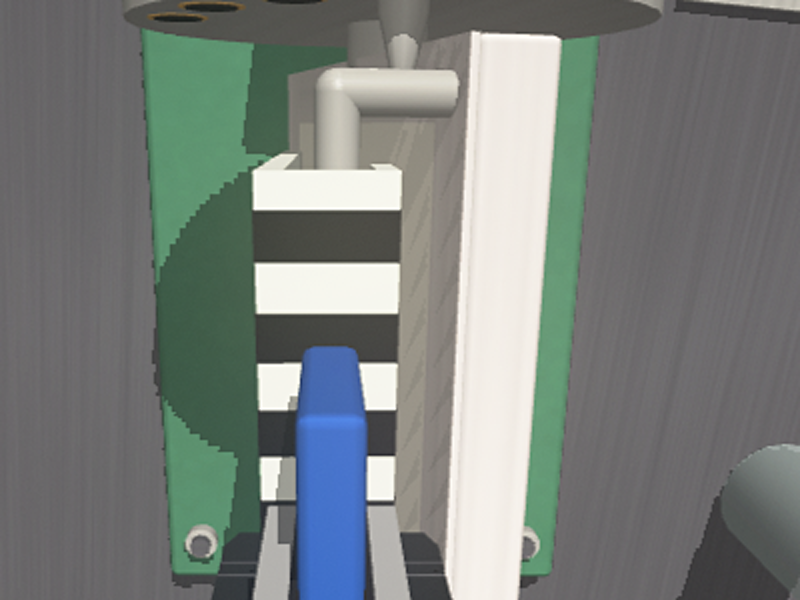

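step_arm(rows=[[[0,1.6,0],0],[[0,1.6,8],0],[[0,1.6,16],0],[[0,1.6,23],0],[[0,1.6,29],0],[[0,1.6,32],0],[[0,1.6,32],0]])

```text
time: 20.6
tool_pos: [549.6, 107.9, 221.2]
tcp_rot: [-179.9, 0.0, 95.3]
ft_force: [0.1, 0.3, -1.1]
finger_gap: 9.1
grip_force: 59.5
```

step_arm(rows=[[[0,0,2],0],[[0,0,4],0],[[0,0,5],0],[[0,0,5],0]])

```text
time: 21.0
tool_pos: [550.1, 108.0, 217.3]
tcp_rot: [180.0, -0.0, 95.3]
ft_force: [-0.2, 0.3, -1.6]
finger_gap: 9.0
grip_force: 59.7
```

step_arm(rows=[[[0,0,1],0],[[0,0,2],0],[[0,0,3],0],[[0,0,3],0]])

```text
time: 21.4
tool_pos: [550.6, 108.0, 217.2]
tcp_rot: [179.8, 0.0, 95.3]
ft_force: [-6.4, -0.2, 14.7]
finger_gap: 9.2
grip_force: 61.9
```

step_arm(rows=[[[0,0,-2],0],[[0,0,-2.5],0],[[0,0,-2.5],0]])

```text
time: 21.7
tool_pos: [550.4, 108.0, 217.3]
tcp_rot: [179.9, -0.0, 95.3]
ft_force: [-0.7, 0.4, 5.4]
finger_gap: 9.4
grip_force: 60.4
```

step_arm(rows=[[[0,0,0],0],[[0,0,0],0],[[0,0,0],0],[[0,0,0],0],[[0,0,0],0],[[0,0,0],0]], fingers=0.5)

```text
time: 22.3
tool_pos: [549.9, 107.9, 216.5]
tcp_rot: [-180.0, 0.0, 95.3]
ft_force: [-0.2, -0.4, -0.1]
finger_gap: 42.7
grip_force: 0.0
```

step_arm(rows=[[[0,0,-20],0],[[0,0,-50],0],[[0,0,-90],0],[[0,0,-120],0],[[0,0,-120],0],[[0,0,-120],0],[[0,0,-120],0],[[0,0,-120],0]])

```text
time: 23.1
tool_pos: [549.3, 107.9, 334.7]
tcp_rot: [-179.8, 0.0, 95.3]
ft_force: [-0.6, -0.4, -0.4]
finger_gap: 42.6
grip_force: 0.0
```

Run:
```python
from h import *
s=r.sense();print(s['time'],s['tool_pos'],s['ft_force'],s['finger_gap'])
S=[564.2,108.1,5.3];X=-14.8;zo=112
c=get_calibration("wrist");im=snapshot("wrist");im2=snapshot("wrist");print("motion",np.abs(im.astype(int)-im2).max())
b=im.astype(int);m=(b[:,:,0]-b[:,:,2]>60)&(b[:,:,0]>110);v,u=np.where(m);k=cv2.connectedComponentsWithStats(m.astype(np.uint8))[2][1:];print(k[k[:,4]>150].tolist())
print("fin pred",proj(c,T(S,[[X+dx,y,zo+159] for dx in(-5,5) for y in(-35,35)])).round().tolist(),"hooktop",proj(c,T(S,[[X-13,65,zo+119],[X+12,65,zo+119],[X-13,-65,zo+119]])).round().tolist())
p,q=im,snapshot("scene")
cs=get_calibration("scene");a=cv2.resize(im[:,120:520],(500,600));d=cv2.resize(q[180:340,280:440],(300,300));
cv2.imwrite("pics/fin.png",np.hstack([a,np.pad(d,((0,300),(0,0),(0,0)))]))
```

```text
23.1 [549.27734361 107.87175131 334.70918233] [-0.60586821 -0.44538046 -0.38411601] 42.63597390493517
motion 100
[[308, 166, 18, 129, 2239]]
fin pred [[307.0, 303.0], [306.0, 184.0], [324.0, 303.0], [324.0, 184.0]] hooktop [[294.0, 122.0], [335.0, 122.0], [297.0, 316.0]]
```

View pics/fin.png

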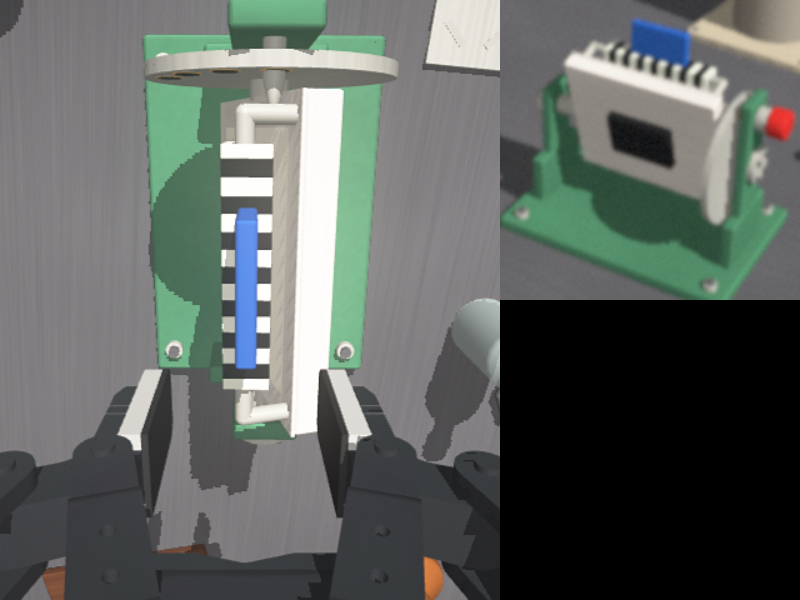

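step_arm(rows=[[[0,0,0],0],[[0,0,0],0],[[0,0,0],0],[[0,0,0],0],[[0,0,0],0],[[0,0,0],0],[[0,0,0],0],[[0,0,0],0],[[0,0,0],0],[[0,0,0],0]])

```text
time: 24.25
tool_pos: [550.0, 107.9, 336.6]
tcp_rot: [180.0, 0.0, 95.3]
ft_force: [-0.5, 0.5, 0.5]
finger_gap: 42.8
grip_force: 0.0
```

```bash
python3 -c "
from bench import r
print(r.hand_in())"
```

```text
the job is handed in; nothing more can be done
None
```

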